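# Switch on the stall's scale and tare the tub

### The arm

A 6-joint arm with a two-finger parallel gripper is mounted at the origin on the work surface. World frame = base frame: x ahead of the robot, y to its left, z up, the work surface at z = 0. Lengths are in m, angles in rad, forces in N, time in s.
With the tool pointing down it reaches from about 0.275 to 0.875 m from the base axis. Payload 12.5 kg.
Tool frame: the origin (TCP) lies on the centre line of the jaws, within the pads' length; the fingertips stand r.finger_overhang ahead of it and the grasp point (between the pads) lies 3 mm ahead of it (r.finger_overhang is the distance from the TCP to the fingertips, in m); z points along the fingers, y is the direction in which the jaws open and shut (so a half turn about z gives the same grasp; the last joint's range is limited). The gripper opens to 85 mm and grips with 20 to 120 N. Pads are 22 mm wide; open, the fingers measure 114 mm over their backs; the gripper's body (76 mm by 85 mm) begins 54 mm behind the grasp point. The pads swing forward as they close: fully open they stand 13 mm farther back than shut.
Start: joints at [1.258, 0.351, 1.652, -0, 1.139, -0.085], TCP at [0.124, 0.536, 0.253] pointing down, gripper open.
Joint ranges: [-2.75, 2.75], [-0.79, 2.1], [0.01, 2.65], [-1.57, 4.71], [0.07, 3.14], [-2.87, 2.87]. Speed limits (rad/s): [2.22, 2.22, 2.79, 3.14, 3.14, 3.14].

### API

Orientations are given as a unit quaternion [x, y, z, w].
In Python, from cell import r, optics gives the robot as it stands. The module is installed in compiled form; this text tells all that it offers. Calls block until the motion is done:
- r.move_to(position, orientation): joint-space move of the TCP to a pose.
- r.move_linear(position, rot=None, vel=0.15): straight line of the TCP; rot=None keeps the orientation; vel is the mean speed in m/s.
- r.set_joints(angles): joint-space move.
- r.set_gripper(opening, squeeze=None): opening from 0.0 (shut) to 1.0 (fully open); squeeze is the grip in N (None keeps the last); returns when the fingers have stopped.
- r.sleep(seconds).
- r.inverse_kinematics(position, orientation): joint angles nearest the present ones, or None.
- optics.get_image(name): name is "side" or "top"; returns a dict with "pixels" (420x560x3 uint8, red, green, blue), "depth" (420x560 float32, m along the optical axis (not along the pixel's ray), 0 where there is no reading), "fx", "fy", "cx", "cy" (pixels), "D" ([k1, k2, p1, p2, k3] as OpenCV has them; the pictures are not rectified), "camera_from_world" (4x4, takes a point from world to camera coordinates). Camera axes: x right, y down, z forward; pixel columns grow to the right and rows downward; lengths in m; the calibration is good to about 2 mm. A picture is of the moment at which its call begins.
A pose or a line that the arm cannot do raises r.PlanningError and nothing moves.
- r.hand_in(): hands the job in, once; it reports no verdict.
Readings, each from a call of its own:
- r.current_t(): time.
- r.current_q(): joint angles.
- r.current_qvel(): joint speeds.
- r.current_effort(): joint torques, N m.
- r.current_tool_pos(): TCP position.
- r.current_ee_rot(): TCP orientation.
- r.current_contact_force(): force on the tool from outside, world axes, zero at the start.
- r.current_torque(): the same for the moment, N m.
- r.current_opening(): opening from 0.0 (shut) to 1.0 (fully open).
Only numpy, scipy, OpenCV 4.12 (cv2) and the standard library are available. Lean on these libraries where they do the work, as an engineer would, in place of code of your own. Each camera call takes 0.05 s, during which the arm holds its last target.

### The job

Get the market stall's scale ready using only closed fingertips: on the grey switch box, press the white-dotted end of the red mains rocker fully down so that it switches on, then switch on the green scale rocker the same way, and only after both are on press the orange tare key on the scale fully down. The program finishes while still holding the orange key down. Leave the yellow and blue rockers and the other two keys as they are, and do not lift or shift the tub on the pan or any other goods.

Things in the scene. Friction and masses are not known exactly. Their poses are not given: they have to be found in the camera images.
- strip: grey switch box fixed on the counter, 110 (x) x 290 (y) x 55 mm high, origin under its centre; four rocker switches stand in a row along its y axis at y = -97.5, -32.5, 32.5 and 97.5 mm, in any order of colours; its -x side faces the robot; a black frame 4 mm high surrounds each
- red (a joint): angle of the red rocker (mains): 0 rad = off, 0.4 = on. Stays where it is left (stiff hinge); starts off
- red_dot (a point): white dot on top of the red rocker (60 mm long along the box's x, 34 mm wide), at its end that faces the robot, which goes down for on. The hinge lies 22 mm from the dot towards the box's +x. The dot is about 77 mm above the counter when off, 68 mm when on; a push of 1 to 4 N moves it (more, the nearer to the hinge)
- green (a joint): angle of the green rocker (scale): 0 rad = off, 0.4 = on. Stays where it is left (stiff hinge); starts off
- green_dot (a point): white dot on top of the green rocker (60 mm long along the box's x, 34 mm wide), at its end that faces the robot, which goes down for on. The hinge lies 22 mm from the dot towards the box's +x. The dot is about 77 mm above the counter when off, 68 mm when on; a push of 1 to 4 N moves it (more, the nearer to the hinge)
- yellow (a joint): angle of the yellow rocker (lamps): 0 rad = off, 0.4 = on. Stays where it is left (stiff hinge); starts off
- yellow_dot (a point): white dot on top of the yellow rocker (60 mm long along the box's x, 34 mm wide), at its end that faces the robot, which goes down for on. The hinge lies 22 mm from the dot towards the box's +x. The dot is about 77 mm above the counter when off, 68 mm when on; a push of 1 to 4 N moves it (more, the nearer to the hinge)
- blue (a joint): angle of the blue rocker (cold cabinet): 0 rad = off, 0.4 = on. Stays where it is left (stiff hinge); starts on
- blue_dot (a point): white dot on top of the blue rocker (60 mm long along the box's x, 34 mm wide), at its end that faces the robot, which goes down for on. The hinge lies 22 mm from the dot towards the box's +x. The dot is about 77 mm above the counter when off, 68 mm when on; a push of 1 to 4 N moves it (more, the nearer to the hinge)
- scale: white shop scale fixed on the counter, 240 mm wide (y); origin on the counter under the middle of its key row; +x runs away from the robot. Front part with the keys 50 mm high, 90 mm deep; behind it (x = 45 to 255 mm) the body and steel pan, pan top 79 mm above the counter, centred at x = 155 mm. Three round keys at y = -65, 0 and 65 mm, in any order
- tare (a joint): travel of the orange tare key: 0 = up, 0.008 m = fully down; spring return, about 1 N to start and 5.5 N fully down
- tare_top (a point): centre of the top of the orange tare key (round, 32 mm across, top 69 mm above the counter when up); pressed straight down, travel 8 mm; its black collar (42 mm across) stands 3 mm over the 50 mm high front of the scale
- white (a joint): travel of the white key: 0 = up, 0.008 m = fully down; spring return, about 1 N to start and 5.5 N fully down
- white_top (a point): centre of the top of the white key (round, 32 mm across, top 69 mm above the counter when up); pressed straight down, travel 8 mm; its black collar (42 mm across) stands 3 mm over the 50 mm high front of the scale
- grey (a joint): travel of the grey key: 0 = up, 0.008 m = fully down; spring return, about 1 N to start and 5.5 N fully down
- grey_top (a point): centre of the top of the grey key (round, 32 mm across, top 69 mm above the counter when up); pressed straight down, travel 8 mm; its black collar (42 mm across) stands 3 mm over the 50 mm high front of the scale
- tare_unit: the orange tare key with its black collar, fixed on the scale; origin on the scale's front surface (50 mm above the counter) on the key's axis
- tub_mid (a point): empty clear round tub on the scale's pan, 110 mm across, 48 mm high; stays where it is; point at its centre, half-way up; bystander
- jam_mid (a point): amber jar with red cap, 68 mm across, 100 mm high, standing behind the switch box; point at its centre, half-way up; bystander
- honey_mid (a point): amber jar with yellow cap, 60 mm across, 95 mm high, standing behind the switch box; point at its centre, half-way up; bystander
- roll_mid (a point): round pale cake, 76 mm across, 56 mm high; point at its centre, half-way up; bystander
- sauce_mid (a point): green glass bottle with red cap, 54 mm across, 170 mm high; point at its centre, half-way up; bystander
- tin_mid (a point): flat brass tin, 72 mm across, 30 mm high, on the robot's side of the switch box; point at its centre, half-way up; bystander

How it is judged:
By the outcome, as a careful person would: the job done as asked, in the order asked, and still so for the second after the job is handed in, while the arm keeps its last pose, push and grip.
It also fails if it takes over 51 s, if anything falls off the work surface, if the arm or the gripper's body presses on something with over 40 N, if the wrist force passes 120 N, or if a joint passes its speed limit or range.

## Working session

There is one attempt and no reset: what is moved stays moved. The work goes in short steps, each a Python script; the robot and the scene stay as the last script left them, time stands still between calls to the robot, and variables do not carry over. Pictures are saved under pics/ and viewed, and the job is handed in when it is done.

```bash
mkdir -p pics; python3 - <<'E'
from cell import r, optics
import cv2,numpy as np
for n in("top","side"):
    d=optics.get_image(n); cv2.imwrite(f"pics/{n}0.png",d["pixels"][:,:,::-1]); np.savez(f"{n}0.npz",**d)
    print(n,d["fx"],d["fy"],d["cx"],d["cy"],d["D"]); print(np.round(d["camera_from_world"],3))
print(r.finger_overhang,r.current_t(),r.current_ee_rot(),r.current_opening(),r.current_contact_force())
E
```

```text
top 496.88862845128506 496.88862845128506 277.05447355578997 210.1260994476893 [0.00579379 0.         0.         0.         0.        ]
[[ 0.012 -1.     0.006 -0.015]
 [-0.997 -0.013 -0.076  0.554]
 [ 0.076 -0.005 -0.997  1.079]
 [ 0.     0.     0.     1.   ]]
side 503.79263209649633 503.79263209649633 290.6567470605319 203.37137464405822 [0.01194206 0.         0.         0.         0.        ]
[[ 0.945 -0.327 -0.012 -0.523]
 [-0.212 -0.586 -0.782  0.2  ]
 [ 0.249  0.742 -0.623  1.156]
 [ 0.     0.     0.     1.   ]]
0.022 0.1 [ 1.13633228e-01  9.93522632e-01 -5.10242283e-04 -9.26021620e-05] 0.9990423912908017 [ 0.35371335  0.45584665 -0.26474162]
```

View pics/top0.png

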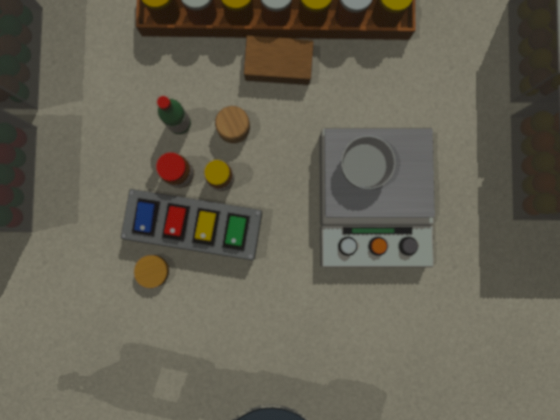

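View pics/side0.png

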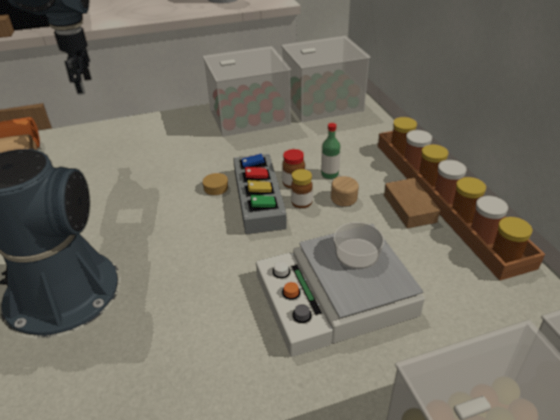

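The top view shows the switch box at about (192,224), with blue, red, yellow and green in that order from left to right. The red dot is near (170,236) and the green dot near (233,244). The scale's keys are white (348,246), orange (378,246) and grey (408,246). Next I'll measure these points.

```bash
cat > h.py <<'E'
import numpy as np,cv2
def K(d): return np.array([[d["fx"],0,d["cx"]],[0,d["fy"],d["cy"]],[0,0,1]])
def ray(d,uv):
    n=cv2.undistortPoints(np.array([[uv]],float),K(d),d["D"])[0,0]
    T=d["camera_from_world"]; R=T[:3,:3];t=T[:3,3]
    return -R.T@t, R.T@np.array([n[0],n[1],1])
def onplane(d,uv,z):
    c,v=ray(d,uv); return c+v*(z-c[2])/v[2]
def proj(d,p):
    T=d["camera_from_world"]; rv,_=cv2.Rodrigues(T[:3,:3])
    return cv2.projectPoints(np.array([p],float),rv,T[:3,3],K(d),d["D"])[0][0,0]
def blobs(d,lo,hi,amin=20):
    h=cv2.cvtColor(d["pixels"],cv2.COLOR_RGB2HSV)
    m=cv2.inRange(h,np.array(lo),np.array(hi))
    n,l,s,c=cv2.connectedComponentsWithStats(m)
    return [(int(s[i,4]),s[i,:4].tolist(),c[i].round(1).tolist(),cv2.minAreaRect(np.argwhere(l==i)[:,::-1].astype(np.float32))) for i in range(1,n) if s[i,4]>=amin]
E
python3 - <<'E'
from h import *
D={n:dict(np.load(n+"0.npz")) for n in("top","side")}
for n,zoom in(("top",(115,180,155,85)),("side",(225,145,75,90)),("top",(315,215,125,60))):
    d=D[n];x,y,w,h=zoom
    f=int(min(800/w,600/h)); cv2.imwrite(f"pics/z_{n}{x}.png",cv2.resize(d["pixels"][y:y+h,x:x+w,::-1],None,fx=f,fy=f,interpolation=cv2.INTER_NEAREST)); print(n,f)
cols={"red":((0,150,60),(5,255,255)),"orange":((6,180,80),(14,255,255)),"yellow":((20,150,60),(30,255,255)),"green":((50,130,30),(80,255,255)),"blue":((105,130,30),(130,255,255))}
for n in D:
    for k,(lo,hi) in cols.items():
        for b in blobs(D[n],lo,hi,60):
            p=onplane(D[n],b[2],.074); print(n,k,b[:3],np.round(b[3][1],1),p.round(4))
E
```

```text
top 5
side 6
top 6
top red (121, [158, 96, 12, 13], [163.4, 102.2]) [12. 11.] [0.7781 0.238  0.074 ]
top red (654, [156, 153, 30, 28], [170.4, 166.5]) [29. 27.] [0.6395 0.2191 0.074 ]
top red (486, [164, 206, 22, 30], [174.5, 220.0]) [17.7 29.6] [0.5262 0.2073 0.074 ]
top orange (84, [244, 10, 16, 19], [252.9, 20.9]) [ 7.9 22.2] [0.9604 0.0495 0.074 ]
top orange (77, [283, 11, 14, 18], [290.5, 21.1]) [ 6.7 19.7] [ 0.9612 -0.032   0.074 ]
top orange (134, [372, 239, 14, 15], [378.7, 246.2]) [14. 13.] [ 0.4766 -0.2221  0.074 ]
top yellow (163, [141, 0, 28, 8], [154.5, 2.7]) [ 7. 27.] [0.9978 0.2636 0.074 ]
top yellow (199, [221, 0, 30, 9], [235.4, 3.2]) [ 8. 29.] [0.9995 0.0882 0.074 ]
top yellow (233, [301, 0, 31, 10], [316.2, 3.7]) [ 9. 30.] [ 1.0011 -0.0875  0.074 ]
top yellow (268, [381, 0, 32, 11], [396.4, 4.1]) [10. 31.] [ 1.0027 -0.2621  0.074 ]
top yellow (528, [204, 160, 26, 26], [216.7, 172.3]) [25. 25.] [0.6285 0.1209 0.074 ]
top yellow (483, [194, 211, 22, 30], [204.8, 224.9]) [17.7 29.4] [0.5167 0.1434 0.074 ]
top green (456, [225, 216, 21, 30], [235.3, 229.8]) [17.  28.9]
[... 457 characters left out ...]
side yellow (256, [394, 118, 22, 15], [404.3, 124.5]) [14. 21.] [1.032  0.2907 0.074 ]
side yellow (342, [422, 145, 25, 18], [433.9, 153.2]) [17. 24.] [1.0304 0.1154 0.074 ]
side yellow (251, [292, 169, 19, 16], [301.0, 176.7]) [15. 18.] [0.6313 0.137  0.074 ]
side yellow (459, [457, 178, 28, 20], [470.2, 187.4]) [19. 27.] [ 1.0313 -0.06    0.074 ]
side yellow (220, [248, 180, 24, 12], [259.4, 186.4]) [11. 23.] [0.5125 0.1332 0.074 ]
side yellow (622, [499, 218, 33, 24], [514.4, 229.1]) [23. 32.] [ 1.0318 -0.2353  0.074 ]
side green (251, [251, 194, 25, 14], [263.1, 201.5]) [13. 24.] [0.5033 0.0679 0.074 ]
side blue (173, [241, 155, 24, 12], [253.5, 160.6]) [ 9.  22.6] [0.5313 0.2572 0.074 ]
```

```bash
ls pics
```

```text
side0.png
top0.png
z_side225.png
z_top115.png
z_top315.png
```

View pics/z_top115.png

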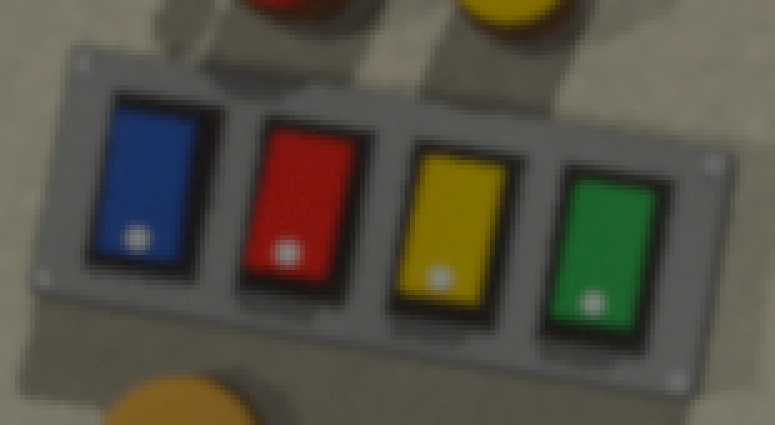

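View pics/z_side225.png

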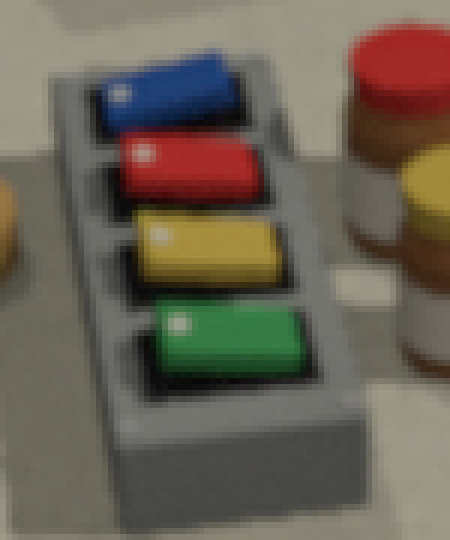

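View pics/z_top315.png

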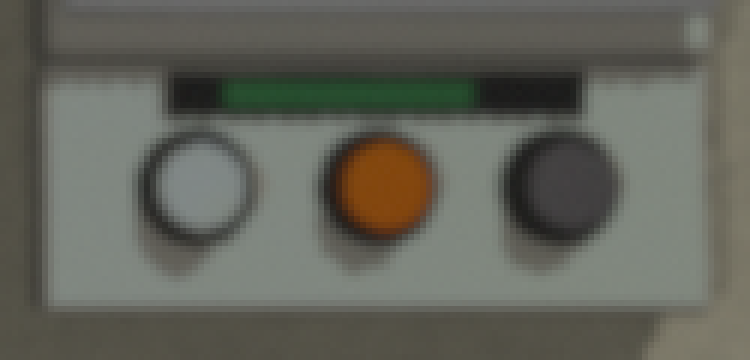

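```bash
python3 - <<'E'
from h import *
D={n:dict(np.load(n+"0.npz")) for n in("top","side")}
# approximate dot pixels from the zooms
A={"blue":((115+137/5,180+239/5),(225+119/6,145+94/6)),"red":((115+287/5,180+253/5),(225+144/6,145+154/6)),
"yellow":((115+439/5,180+278/5),(225+160/6,145+236/6)),"green":((115+592/5,180+302/5),(225+179/6,145+324/6))}
P={}
for k,uvs in A.items():
    rs=[];out=[]
    for n,uv in zip(("top","side"),uvs):
        d=D[n];px=d["pixels"].astype(float)
        u0,v0=[int(round(a-.5)) for a in uv]
        w=px[v0-3:v0+4,u0-3:u0+4].min(2) # whiteness
        w=np.clip(w-w.max()*.45,0,None)
        yy,xx=np.mgrid[v0-3:v0+4,u0-3:u0+4]
        c=((w*xx).sum()/w.sum(),(w*yy).sum()/w.sum()); out.append(np.round(c,1)); rs.append(ray(d,c))
    (c1,v1),(c2,v2)=rs
    s=np.linalg.lstsq(np.c_[v1,-v2],c2-c1,rcond=None)[0]
    p,q=c1+v1*s[0],c2+v2*s[1]
    z=.068 if k=="blue" else .077
    P[k]=onplane(D["top"],out[0],z)
    print(k,out,"tri",((p+q)/2).round(4),"gap",np.linalg.norm(p-q).round(4),"top",P[k].round(4),"side",onplane(D["side"],out[1],z).round(4))
ks=["green","yellow","red","blue"]
for a,b in zip(ks,ks[1:]): print(a,b,(P[b]-P[a])[:2].round(4),np.linalg.norm((P[b]-P[a])[:2]))
# keys
h=blobs(D["top"],(6,180,80),(14,255,255),60)
for n,uv in(("tare",(378.7,246.2)),("white",(315+202/6,215+185/6)),("grey",(315+570/6,215+186/6))): print(n,onplane(D["top"],uv,.069).round(4))
T=onplane(D["top"],(378.7,246.2),.069); print("tare in side",proj(D["side"],T))
x,y,w,hh=255,250,80,70
cv2.imwrite("pics/z_sidekeys.png",cv2.resize(D["side"]["pixels"][y:y+hh,x:x+w,::-1],None,fx=8,fy=8,interpolation=cv2.INTER_NEAREST))
for n in D:
  print(n,[D[n]["depth"][int(v),int(u)] for u,v in ((378,246),(174,220))])
E
```

```text
blue [array([142. , 227.2]), array([243.9, 159. ])] tri [0.5091 0.2755 0.0731] gap 0.0025 top [0.5104 0.2765 0.068 ] side [0.5096 0.2834 0.068 ]
red [array([172. , 230.1]), array([248.4, 170.1])] tri [0.5044 0.2113 0.0776] gap 0.0008 top [0.5048 0.2113 0.077 ] side [0.5041 0.2121 0.077 ]
yellow [array([202.6, 235.2]), array([251.3, 183.7])] tri [0.4947 0.1472 0.0776] gap 0.0006 top [0.495  0.1471 0.077 ] side [0.4946 0.1482 0.077 ]
green [array([233.2, 240.2]), array([254.3, 198.5])] tri [0.485  0.0831 0.0773] gap 0.0008 top [0.4853 0.083  0.077 ] side [0.4846 0.0837 0.077 ]
green yellow [0.0096 0.0641] 0.06487000625891735
yellow red [0.0099 0.0642] 0.06493930676291157
red blue [0.0056 0.0652] 0.06544172195655461
tare [ 0.4767 -0.2232  0.069 ]
white [ 0.4766 -0.1598  0.069 ]
grey [ 0.4779 -0.2892  0.069 ]
tare in side [290.48154614 286.22689309]
top [np.float32(1.0486624), np.float32(1.0434169)]
side [np.float32(1.1197228), np.float32(1.3493901)]
```

View pics/z_sidekeys.png

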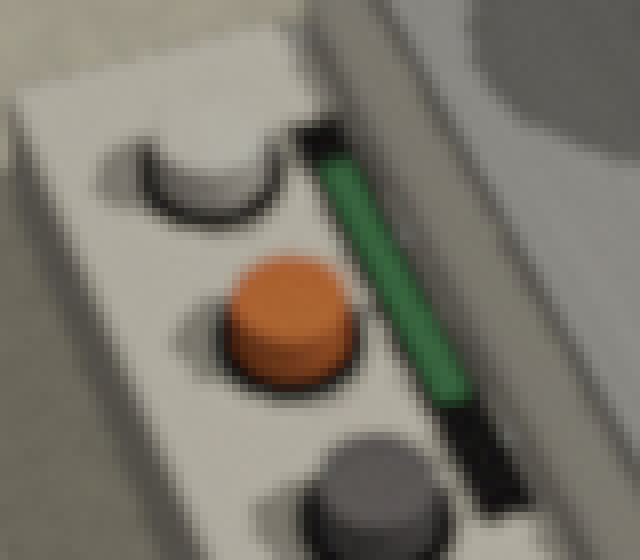

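Both views agree: the red dot is at (0.5045, 0.2113, 0.077), the green dot at (0.485, 0.083, 0.077), and the dots are 65 mm apart. The tare key is at (0.4767, -0.223). Next I'll close the fingers and press red, with force checks.

```bash
cat > act.py <<'E'
from cell import r, optics
from h import *
YAW=np.arctan2(-.0195,.1283)
def quat(yaw):
    f=(np.pi+yaw)/2; return [np.cos(f),np.sin(f),0,0]
def fz(): 
    return r.current_contact_force()
def press(xy,tip0,tipmin,q,fstop,step=.0015):
    """descend straight, tip heights; stop at force"""
    o=r.finger_overhang
    r.move_linear([*xy,tip0+o],rot=q,vel=.15)
    r.sleep(.2); b=fz(); log=[]
    z=tip0
    while z>tipmin:
        z-=step; r.move_linear([*xy,z+o],rot=q,vel=.03); r.sleep(.05)
        f=fz()-b; log.append((round(z*1000,1),round((r.current_tool_pos()[2]-o)*1000,1),f.round(1).tolist()))
        if f[2]>fstop: break
    print("t",r.current_t()); [print(l) for l in log[-9:]]
    return z
E
python3 - <<'E'
from act import *
q=quat(YAW); ax=np.array([np.cos(YAW),np.sin(YAW)])
r.set_gripper(0.0,squeeze=20)
print(r.current_opening(),r.current_t())
p=np.array([.5045,.2113])-ax*.003
r.move_to([*p,.18],q)
print(r.current_t(),r.current_tool_pos())
press(p,.086,.0655,q,9)
d=optics.get_image("top"); cv2.imwrite("pics/a_top.png",d["pixels"][150:270,100:270,::-1].repeat(4,0).repeat(4,1))
d=optics.get_image("side"); cv2.imwrite("pics/a_side.png",d["pixels"][100:240,200:340,::-1].repeat(4,0).repeat(4,1))
E
```

```text
-0.00013097227015142335 0.8667
2.6917 [0.50127537 0.2124764  0.18013546]
t 7.125
(80.0, np.float64(79.9), [-0.2, 0.8, -0.2])
(78.5, np.float64(78.5), [-0.3, 1.0, -0.2])
(77.0, np.float64(76.9), [0.3, 0.8, -0.6])
(75.5, np.float64(75.4), [0.5, 0.7, 0.3])
(74.0, np.float64(73.9), [-0.3, 0.1, -0.7])
(72.5, np.float64(72.4), [-0.3, 0.6, 1.2])
(71.0, np.float64(70.9), [-0.4, 1.2, 0.3])
(69.5, np.float64(69.8), [-4.8, 0.1, 7.6])
(68.0, np.float64(69.4), [-8.5, -1.2, 22.3])
```

```bash
python3 - <<'E'
from act import *
p=r.current_tool_pos(); r.move_linear([p[0],p[1],.16],vel=.2)
d=optics.get_image("side"); cv2.imwrite("pics/b_side.png",d["pixels"][140:240,220:320,::-1].repeat(6,0).repeat(6,1)); np.savez("b_side.npz",**d)
print(r.current_t())
E
```

```text
7.775
```

View pics/b_side.png

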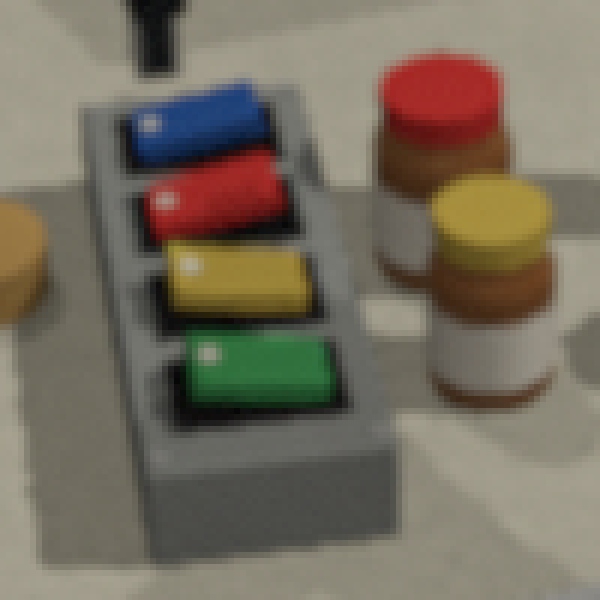

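View pics/a_side.png

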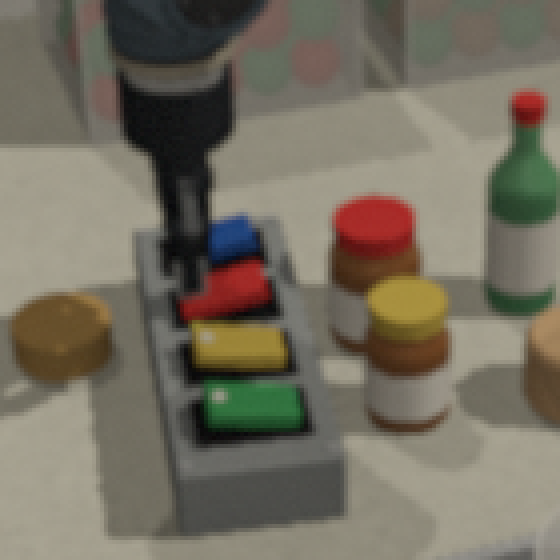

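The side view shows red now tilted like the blue rocker, which is on: its far end is up and its dot is low at about (165,200) in the crop. Yellow and green haven't moved. Green is next.

```bash
python3 - <<'E'
from act import *
q=quat(YAW); ax=np.array([np.cos(YAW),np.sin(YAW)])
p=np.array([.485,.083])-ax*.003
r.move_linear([*p,.16],rot=q,vel=.15)
press(p,.084,.0675,q,16)
r.move_linear([*p,.16],vel=.2)
d=optics.get_image("side"); cv2.imwrite("pics/c_side.png",d["pixels"][140:240,220:320,::-1].repeat(6,0).repeat(6,1)); np.savez("c_side.npz",**d)
print(r.current_t())
# dot heights from side ray crossed with the known vertical plane (dot's box-x axis plane)
E
```

```text
t 12.8
(79.5, np.float64(79.4), [0.7, 0.1, 0.2])
(78.0, np.float64(78.0), [0.4, 0.3, -0.1])
(76.5, np.float64(76.4), [1.0, -0.3, 0.0])
(75.0, np.float64(74.9), [0.5, 0.5, -0.3])
(73.5, np.float64(73.4), [-0.2, 0.2, -0.0])
(72.0, np.float64(71.9), [0.4, -0.9, 0.4])
(70.5, np.float64(70.4), [0.1, -0.3, 0.2])
(69.0, np.float64(69.7), [-5.2, 0.2, 13.6])
(67.5, np.float64(69.2), [-10.6, -0.3, 30.1])
13.35
```

View pics/c_side.png

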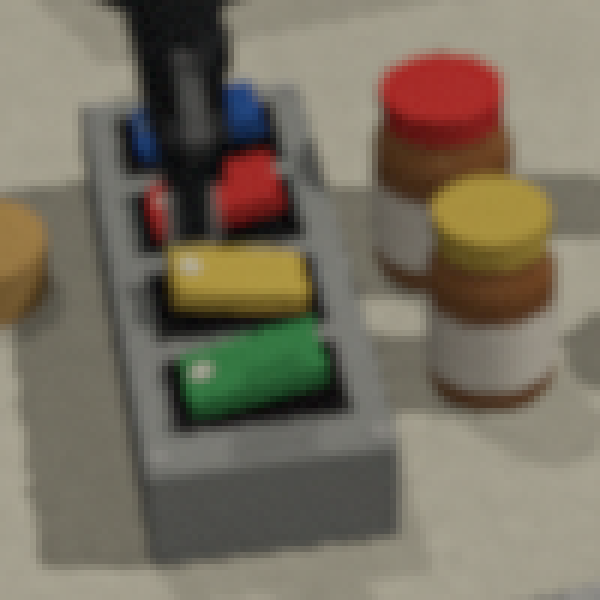

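```bash
python3 - <<'E'
from act import *
ax=np.array([np.cos(YAW),np.sin(YAW)])
for f,p,a in(("b_side",(.5045,.2113),(220+165/6,140+201/6)),("c_side",(.485,.083),(220+202/6,140+371/6))):
    d=dict(np.load(f+".npz")); print(f,"seen",np.round(a,1),"off",proj(d,[*p,.077]).round(1),"on",proj(d,[*(np.array(p)-.0042*ax),.068]).round(1))
q=quat(0.0); T=np.array([.4763,-.2235])
r.move_linear([*T,.15],rot=q,vel=.2)
press(T,.074,.0595,q,13,step=.001)
r.sleep(.3); print(r.current_contact_force(),r.current_tool_pos()[2]-r.finger_overhang)
for n in("side","top"):
    d=optics.get_image(n); s=d["pixels"][230:350,230:390] if n=="side" else d["pixels"][190:290,290:450]
    cv2.imwrite(f"pics/d_{n}.png",cv2.resize(s[:,:,::-1],None,fx=5,fy=5))
    cv2.imwrite(f"pics/d_{n}_full.png",d["pixels"][:,:,::-1])
print(r.current_t())
E
```

```text
b_side seen [247.5 173.5] off [248.6 170.2] on [247.3 173.1]
c_side seen [253.7 201.8] off [254.5 198.6] on [253.1 201.6]
t 19.9417
(68.0, np.float64(68.1), [2.0, -0.4, 2.1])
(67.0, np.float64(67.1), [3.2, 0.1, 2.5])
(66.0, np.float64(66.0), [1.3, -0.2, 3.1])
(65.0, np.float64(65.1), [1.7, 0.5, 2.5])
(64.0, np.float64(64.0), [1.9, -1.0, 5.5])
(63.0, np.float64(63.0), [1.6, -0.6, 5.3])
(62.0, np.float64(62.0), [2.0, -0.8, 5.3])
(61.0, np.float64(61.0), [1.4, -0.5, 6.7])
(60.0, np.float64(60.8), [-2.1, 0.2, 16.8])
[-2.24432172  1.09999329 15.97274679] 0.060821455238735216
20.3417
```

View pics/d_side.png

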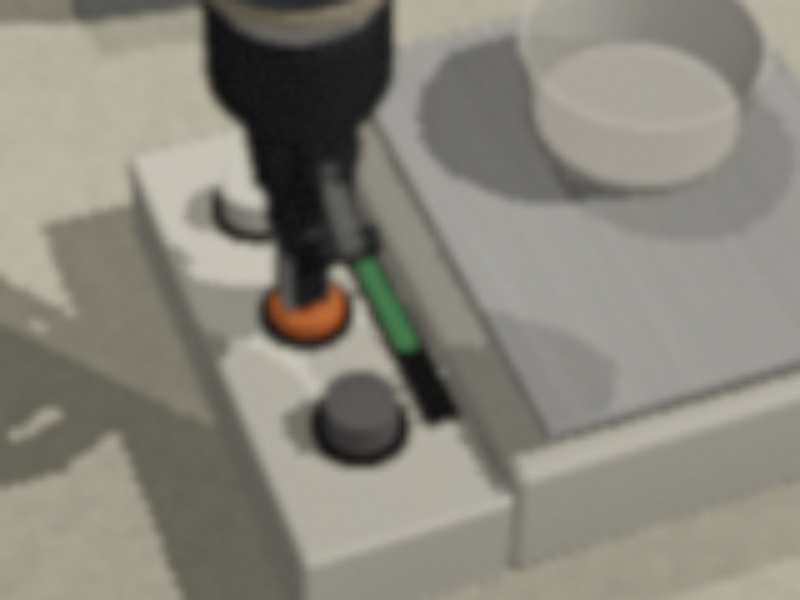

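View pics/d_side_full.png

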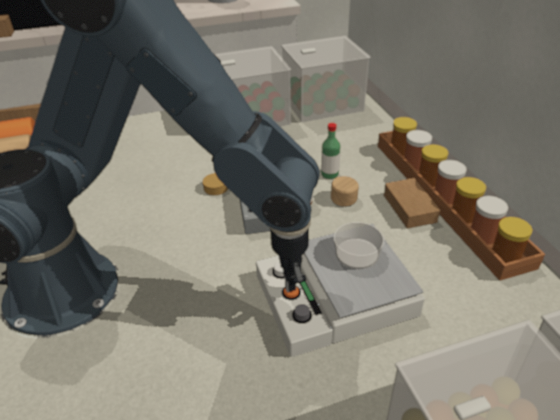

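View pics/d_top_full.png

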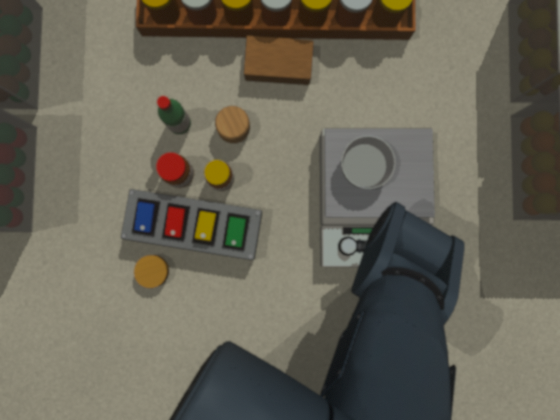

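The orange key at (291,292) in the full side view sits at its hard stop: the tip is at 60.8 mm and the force is 16 N. Red and green are both on, the other switches and keys haven't moved, and the tub and goods are where they were. I'm handing in while holding.

```bash
python3 -c "
from cell import r
print(r.current_contact_force(),r.current_tool_pos(),r.current_t()); r.hand_in()"
```

```text
[-2.54952887  2.11457312 14.74696977] [ 0.47640015 -0.22356828  0.08280383] 20.3417
the job is handed in; nothing more can be done
```

I switched red on first, then green, and then pressed the orange tare key. I handed the job in at 20.3 s with the key still held down.

- **Rockers:** after each press the dot appeared within about 0.6 px of where it should be when on, and about 3 px from where it should be when off. Both now tilt like the blue rocker, which was on from the start. I stopped each press by feel at the end stop; the peak fingertip force was 22 N on red and 30 N on green, a bit more than I had aimed for.
- **Tare key:** the fingertips stopped at 60.8 mm, against about 61 mm expected fully down. The force rose sharply there, and the key was still held with about 15 N at hand-in.
- **Everything else:** in the last pictures the yellow and blue rockers, the tub and the other goods look as they were. The side view shows the grey key still up; the white key is partly hidden by the gripper, but the part in view looks unchanged.

No check failed. The one disagreement was at the start, when my two-camera height for the blue dot came out 5 mm high. I put that down to locating the dot inexactly in that small picture, and I didn't use it for any press.

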